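# Power up the bench sander

### The arm

A 6-joint arm with a two-finger parallel gripper is mounted at the origin on the work surface. World frame = base frame: x ahead of the robot, y to its left, z up, the work surface at z = 0. Lengths are in mm, angles in degrees, forces in N, time in s.
With the tool pointing down it reaches from about 275 to 750 mm from the base axis. Payload 10.2 kg.
Tool frame: the origin (TCP) lies between the finger pads; the fingertips stand 17 mm ahead of it and the grasp point (between the pads) lies 2 mm behind it; z points along the fingers, y is the line along which they close (so a half turn about z gives the same grasp; the last joint's range is limited). The gripper opens to 85 mm and grips with 20 to 120 N. Pads are 22 mm wide; open, the fingers measure 114 mm over their backs; the gripper's body (76 mm by 85 mm) begins 54 mm behind the grasp point. The pads swing forward as they close: fully open they stand 13 mm farther back than shut.
Start: joints at [-76.799, 17.928, 85.812, -0, 76.261, -12.8], TCP at [230.14, -471.876, 248.294] pointing down, gripper open.
Joint ranges: [-168.41, 168.41], [-55.51, 124.54], [10.69, 146.95], [-70.63, 250.63], [1, 178], [-165.06, 165.06]. Speed limits (degrees/s): [136.94, 136.94, 172.46, 180, 180, 180].

### API

Orientations are given as a 3x3 rotation matrix whose columns are the frame's x, y, z axes.
In Python, from bench import manip, order, capture, get_calibration, sense gives the robot as it stands (manip), with the cameras as plain functions, the readings as plain functions and the job (order).
- The arm moves only by the tool pendant, called after ">>>" as name([rows], argument=value, ...), one row to a line, values as JSON. Schema: {"type":"object","properties":{"steps":{"type":"array","items":{"type":"object","properties":{"dx":{"type":"number"},"dy":{"type":"number"},"dz":{"type":"number"},"ax":{"type":"number"},"ay":{"type":"number"},"az":{"type":"number"}},"additionalProperties":false},"minItems":1,"maxItems":10},"jaw":{"type":"number"},"squeeze":{"type":"number"},"only":{"type":"string"},"quiet":{"type":"boolean"},"lines":{"type":"string"}},"required":["steps"],"additionalProperties":false}. steps is a list of rows, 1 to 10 of them, each an object with the fields dx, dy, dz (the shift in shares of the most that a row can go, 1 being 50 mm), ax, ay, az (a rotation vector in fractions of the full range, 1 being 180 degrees); a field left out counts as zero; each row shifts and turns the commanded pose from where the row before left it, along the tool's axes as they then stand; what a row does not reach is not made up. A row lasts 1/10 s, in which the tool goes at most 50 mm and 8.59 degrees, less where a joint would pass 70% of its speed; a pose out of reach is approached as far as the arm can. jaw is the opening from 0.0 (shut) to 1.0 (fully open), set as the call begins (left out keeps the last). The fingers move at their own pace and stop on an object; squeeze is the grip in N (left out, the last holds). Time passes only in rows, so rows that do not move let the fingers close. The tool returns the time, the measured TCP pose, the force, the opening and the grip force at its end. only (a regular expression) keeps the lines of the reply that match it, lines (a string "A,B") keeps lines A to B, and quiet returns only ok. No shift or turn number may pass 1 either way. Input that does not fit is refused with a message, and nothing moves.
- sense(): the state, without advancing time (a new reading comes with each control period).
- capture(name): name is "side" or "top" or "wrist"; returns the picture (384x512x3 uint8, red, green, blue); there is no depth.
- get_calibration(name): a dict with "fovy" (degrees; the focal length in pixels is half the picture's height over the tangent of half this angle, whatever the lens; pixels are square), "cx", "cy" (the principal point, pixels), "extrinsics" (4x4, takes a point from world to camera coordinates); the wrist camera has in their place "tool_from_camera" (4x4, takes a point from camera to tool coordinates, whose origin is the TCP and whose axes are the flange's). Camera axes: x right, y up, looking along -z (the intrinsics and any distortion apply to the point x, -y, -z); pixel columns grow to the right and rows downward; lengths in mm; the calibration is good to about 2 mm. A picture is of the moment at which its call begins: read the wrist's pose just before it. get_calibration takes no time and is no camera call.
- order.job_done(): hands the job in; it is judged then, once.
The state is a dict: "time_s": time; "joint_pos": joint angles; "dq": joint speeds; "effort": joint torques, N m; "ee_pos": TCP position; "tcp_rot": TCP orientation; "contact_force": force on the tool from outside, world axes, zero at the start; "moment": the same for the moment, N m; "width": opening from 0.0 (shut) to 1.0 (fully open); "gripper_force": force on a finger pad.
Only numpy, scipy, OpenCV 4.12 (cv2) and the standard library are available. Lean on these libraries where they do the work, as an engineer would, in place of code of your own. Each camera call takes 0.05 s, during which the arm holds its last target. There are 200 camera calls.

### The job

Switch on the bench sander by pressing with the fingertips, in this order: press the raised green end of the rocker on the grey power bar fully down, then push in the blue key of the loose black extractor control where it lies, all the way, and last press the green start button on the yellow switch box all the way down and let it spring back up. Never press the red stop button, do not lift or shift the extractor control, and leave everything else on the bench where it is.

Things in the scene. Friction and masses are not known exactly. Their poses are not given: they have to be found in the camera images.
- power_bar: Grey power bar fixed to the bench, 80 (x) x 180 (y) x 35 mm high, with two round sockets at its +y end and a rocker near its -y end. Origin: centre of the underside; z up. It may lie at any yaw.
- rocker (a joint): Angle of the power bar's rocker (black paddle 60 mm long along the bar's x, 30 mm wide, pivot across its middle, 48 mm above the bench): about 0 = off, its green end (+x) standing raised by 0.22 rad; 0.44 = on, green end fully down (about 9 mm lower where one presses, still 6 mm above its surround). It moves at about 3 N at the pressing point and stays where it is left.
- rocker_on (a point): The pressing point: on the top face of the rocker's green end, 20 mm from its pivot, about 56 mm above the bench when off. Its x axis points along the rocker, from the pivot to the green end, level when off.
- extractor_control: Loose hand control of the dust extractor, lying flat on the bench: black slab 110 (x) x 60 (y) x 28 mm, 220 g, with one round blue key in a white ring. Origin: centre of the underside; z up. Any yaw.
- key (a joint): How far the blue key is pushed in, m: about 0 = out, 0.006 = fully in. It moves at about 3 N and stays in when pushed.
- key_top (a point): Centre of the top face of the blue key (32 mm across, 10 mm proud of the control's top, so 38 mm above the bench when out), 18 mm along +x from the control's middle.
- switch_box: Yellow switch box of the sander, fixed to the bench, 80 (x) x 140 (y) x 40 mm high. Green start button 34 mm to its -y side, red stop button 34 mm to its +y side, each in a black housing. Origin: centre of the underside; z up. Any yaw.
- start (a joint): Travel of the green start button, m: 0 = up, 0.006 = fully down. Springs back by itself; fully down takes 5 N.
- start_top (a point): Centre of the top face of the green start button (30 mm across; 62 mm above the bench when up).
- stop (a joint): Travel of the red stop button, m: 0 = up, 0.006 = fully down. Springs back; not to be pressed.
- stop_top (a point): Centre of the top face of the red stop button (38 mm across; 62 mm above the bench when up).
- glue_bottle: Bystander, loose: white glue bottle, orange cap, standing, 42 mm across, 105 mm high. Origin: on its underside.
- screw_jar: Bystander, loose: small glass jar, brass lid, standing, 42 mm across, 60 mm high. Origin: on its underside.
- tape_measure: Bystander, loose: orange tape measure, standing, 62 x 36 x 60 mm. Origin: on its underside.
- varnish_tin: Bystander, loose: red tin, 84 mm across, 100 mm high. Origin: on its underside.
- offcut: Bystander, loose: wooden offcut, 50 x 120 x 30 mm. Origin: on its underside.

How it is judged (in metres and radians):
On the way, in this order (a step that is already met when the one before it is completed fails the run):
1. the rocker on the power bar is pressed fully down at its green end by the fingers (value of joint rocker above 0.38 rad and contact force between the fingers and power_bar above 0.3 N), for 0.05 s.
2. the blue key of the extractor control is pushed fully in by the fingers (value of joint key above 0.0045 m and contact force between the fingers and extractor_control above 0.3 N), for 0.05 s.
3. the green start button is pressed down by the fingers (value of joint start above 0.0042 m and contact force between the fingers and switch_box above 0.3 N), for 0.05 s.
At the end, for the whole second after the job is handed in: The rocker is on (beyond 0.38 of 0.44 rad), the blue key is in (beyond 4.5 of 6 mm), both sander buttons are up (within 1.5 mm), the extractor control lies flat and still within 30 mm of where it was, and every bystander stands still within 30 mm of where it was, tilted less than 0.2 rad (value of joint rocker above 0.38 rad and value of joint key above 0.0045 m and value of joint each of start, stop below 0.0015 m and distance of each of extractor_control, glue_bottle, screw_jar, tape_measure, varnish_tin, offcut from where it was at the start of the episode below 0.03 m and angle between extractor_control's own z axis and vertical below 0.1 rad and linear speed of extractor_control below 0.02 m/s and angle between each of glue_bottle, screw_jar, tape_measure, varnish_tin, offcut's own z axis and vertical below 0.2 rad and linear speed of each of glue_bottle, screw_jar, tape_measure, varnish_tin, offcut below 0.03 m/s); the robot touches nothing.
It fails at once if the red stop button is pressed (3 mm or more) (value of joint stop above 0.003 m).
It fails at once if the blue key is pushed in (3 mm or more) before the rocker is on (value of joint key above 0.003 m and value of joint rocker below 0.3 rad).
It fails at once if the start button is pressed (3 mm or more) before the rocker is on and the blue key is in (value of joint start above 0.003 m and (value of joint rocker below 0.3 rad or value of joint key below 0.004 m)).
It fails at once if the extractor control is lifted, tipped or shifted (15 mm up, 0.3 rad or 30 mm) (height (world z) of extractor_control above 0.015 m or angle between extractor_control's own z axis and vertical above 0.3 rad or distance of extractor_control from where it was at the start of the episode above 0.03 m).
It fails at once if a bystander is lifted, shifted more than 30 mm or tipped over (distance of any of glue_bottle, screw_jar, tape_measure, varnish_tin, offcut from where it was at the start of the episode above 0.03 m or angle between any of glue_bottle, screw_jar, tape_measure, varnish_tin, offcut's own z axis and vertical above 0.5 rad).
It also fails if it takes over 58 s, if anything falls off the work surface, if the arm or the gripper's body presses on something with over 40 N, if the wrist force passes 120 N, or if a joint passes its speed limit or range.

## Working session

There is one attempt and no reset: what is moved stays moved. The work goes in short steps, Python scripts to look and compute and a tool call to move; the robot and the scene stay as the last step left them, time stands still between calls to the robot, and variables do not carry over. Pictures are saved under pics/ and viewed, at most 10 in all, crops included, and the job is handed in when it is done.

```bash
ls; mkdir -p pics; python3 - <<'E'
from bench import manip, order, capture, get_calibration, sense
import cv2, numpy as np
for n in("top","side"):
    cv2.imwrite(f"pics/{n}0.png",capture(n)[:,:,::-1])
for n in("top","side","wrist"):
    print(n,get_calibration(n))
print(sense())
E
```

```text
bench.py
pics
top {'fovy': 45.96299235559973, 'cx': 248.9852171386874, 'cy': 190.78918020404106, 'extrinsics': array([[ 5.15198266e-03, -9.99974071e-01,  5.03128019e-03,
        -1.06568756e+01],
       [ 9.83758497e-01,  5.97106208e-03,  1.79397788e-01,
        -6.33775180e+02],
       [-1.79423179e-01,  4.02531035e-03,  9.83763752e-01,
        -1.23185231e+03],
       [ 0.00000000e+00,  0.00000000e+00,  0.00000000e+00,
         1.00000000e+00]])}
side {'fovy': 50.533056742365716, 'cx': 255.4743396341438, 'cy': 192.31495118102507, 'extrinsics': array([[-9.14162215e-01, -4.05338701e-01, -2.82524538e-03,
         5.58835678e+02],
       [ 2.80286171e-01, -6.37135072e-01,  7.17982285e-01,
        -2.22005664e+02],
       [-2.92826070e-01,  6.55560399e-01,  6.96055641e-01,
        -8.55267672e+02],
       [ 0.00000000e+00,  0.00000000e+00,  0.00000000e+00,
         1.00000000e+00]])}
wrist {'fovy': 71.77945036652918, 'cx': 256.5142052716285, 'cy': 194.28367645727346, 'tool_from_camera': array([[ 4.94443958e-04,  9.55209695e-01,  2.95929373e-01,
         7.57510232e+01],
       
[... 355 characters left out ...]
       7.62592249e+01, -1.27992955e+01]), 'dq': array([ 0.009563  , -0.13943423, -0.08629146, -0.04096656,  0.04463351,
       -0.08164183]), 'effort': array([ 2.10246595e-03, -4.12900686e+01, -2.60143036e+01, -1.65435986e-04,
        2.99885265e-03,  3.10487870e-06]), 'ee_pos': array([ 230.08992397, -471.67623263,  247.79905278]), 'tcp_rot': array([[ 8.98800337e-01,  4.38358180e-01, -2.44425249e-04],
       [ 4.38358172e-01, -8.98799713e-01,  1.09065910e-03],
       [ 2.58409995e-04, -1.08743057e-03, -9.99999375e-01]]), 'contact_force': array([-0.1644694 ,  0.23417837, -0.53986921]), 'moment': array([-0.01845638,  0.04062438,  0.00023205]), 'gripper_force': 0.0, 'width': 1.0015791921374466}
```

View pics/top0.png

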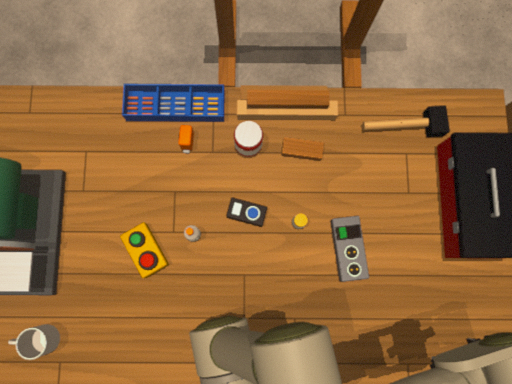

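View pics/side0.png

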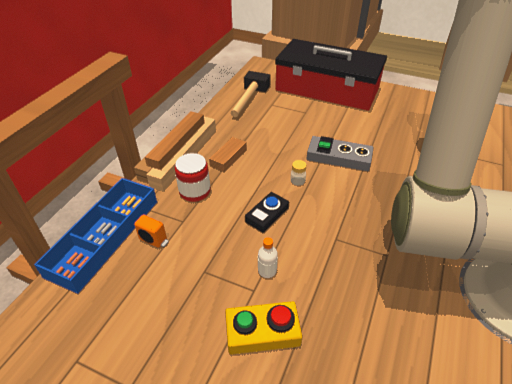

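```bash
cat > h.py <<'E'
from bench import manip, order, capture, get_calibration, sense
import cv2, numpy as np
def cam(n):
    c=get_calibration(n); f=192/np.tan(np.radians(c["fovy"]/2))
    if n=="wrist":
        s=sense(); T=np.eye(4);T[:3,:3]=s["tcp_rot"];T[:3,3]=s["ee_pos"]
        E=np.linalg.inv(T@c["tool_from_camera"])
    else: E=c["extrinsics"]
    E=np.diag([1,-1,-1,1.])@E
    K=np.array([[f,0,c["cx"]],[0,f,c["cy"]],[0,0,1]])
    return K@E[:3]
def blobs(img,amin=12):
    h=cv2.cvtColor(img,cv2.COLOR_RGB2HSV); out=[]
    R={"green":((50,110,60),(80,255,255)),"blue":((104,140,90),(120,255,255)),"red":((0,200,150),(6,255,255)),"yellow":((22,170,120),(30,255,255))}
    for k,(a,b) in R.items():
        m=cv2.inRange(h,a,b); n,_,st,c=cv2.connectedComponentsWithStats(m)
        out+=[(k,c[i].round(1),st[i,:5].tolist()) for i in range(1,n) if st[i,4]>=amin]
    return out
def tri(P1,P2,a,b):
    X=cv2.triangulatePoints(P1,P2,np.float64(a).reshape(2,1),np.float64(b).reshape(2,1)).ravel(); return X[:3]/X[3]
def onz(P,uv,z):
    A=P[:,:3]; o=-np.linalg.solve(A,P[:,3]); d=np.linalg.solve(A,[*uv,1]); return o+d*(z-o[2])/d[2]
E
python3 - <<'E'
from h import *
for n in("top","side"):
    print(n)
    for b in blobs(cv2.imread(f"pics/{n}0.png")[:,:,::-1].copy()): print(*b)
E
```

```text
top
green [  3.7 197.5] [0, 169, 12, 56, 284]
green [342.5 232.4] [339, 227, 9, 12, 87]
green [135.2 238.7] [130, 234, 11, 11, 96]
blue [175.6 100.8] [123, 84, 101, 33, 1613]
blue [252.4 212.5] [248, 208, 9, 10, 66]
red [146.7 259.8] [140, 254, 14, 13, 141]
yellow [300.5 219.6] [294, 214, 13, 12, 119]
yellow [146.2 251.2] [129, 224, 36, 52, 418]
side
green [324.4 144.2] [319, 141, 12, 7, 68]
green [244.5 319.2] [237, 311, 16, 17, 220]
blue [ 95.7 235.1] [35, 179, 121, 114, 4981]
blue [271.2 200.9] [266, 196, 12, 11, 103]
red [190.  173.3] [175, 164, 32, 14, 105]
red [280.5 314.6] [271, 306, 20, 18, 279]
yellow [298.9 164. ] [293, 161, 13, 7, 78]
yellow [259.6 325.5] [226, 302, 75, 44, 1454]
```

```bash
python3 - <<'E'
from h import *
t,s=cam("top"),cam("side")
for n,a,b,z in [("rock",(342.5,232.4),(324.4,144.2),56),("start",(135.2,238.7),(244.5,319.2),62),("stop",(146.7,259.8),(280.5,314.6),62),("key",(252.4,212.5),(271.2,200.9),38),("jar",(300.5,219.6),(298.9,164),60)]:
    print(n,tri(t,s,a,b).round(1),onz(t,a,z).round(1),onz(s,b,z).round(1))
E
```

```text
rock [ 517.7 -270.1   55.8] [ 517.  -270.2   56. ] [ 518.5 -269.8   56. ]
start [496.  308.8  61.3] [495.7 308.5  62. ] [496.3 309.2  62. ]
stop [438.1 273.9  62.7] [437.8 273.9  62. ] [438.6 273.5  62. ]
key [574.9 -17.1  39.7] [574.2 -17.3  38. ] [576.7 -18.5  38. ]
jar [ 552.3 -151.9   62.6] [ 551.9 -152.3   60. ] [ 554.  -154.8   60. ]
```

Units first: shifts go in shares of 50 mm and turns go in shares of 180 degrees. So 43.4 mm is 0.868, -6.9 mm is -0.138.

>>> pendant([
  {"dx": 0.868, "dy": -0.138, "dz": 0.12},
  {"dx": 0.868, "dy": -0.138, "dz": 0.12},
  {"dx": 0.868, "dy": -0.138, "dz": 0.12},
  {"dx": 0.868, "dy": -0.138, "dz": 0.12},
  {"dx": 0.868, "dy": -0.138, "dz": 0.12},
  {"dx": 0.868, "dy": -0.138, "dz": 0.12},
  {"dx": 0.868, "dy": -0.138, "dz": 0.12},
  {"dx": 0.868, "dy": -0.138, "dz": 0.12},
], jaw=0, squeeze=20)

```text
time_s: 0.9
ee_pos: [519.2, -268.6, 199.8]
tcp_rot: [[0.899, 0.438, -0.001], [0.438, -0.899, 0.0], [-0.0, -0.001, -1.0]]
contact_force: [-0.4, -1.1, 0.3]
width: -0.001
gripper_force: 0.0
```

>>> pendant([
  {"az": -0.0444},
  {"az": -0.0444},
  {"az": -0.0444},
  {"az": -0.0444},
  {"az": -0.0444},
  {"az": -0.0444},
  {"az": -0.0444},
  {"az": -0.0444},
  {"az": -0.0444},
  {},
])

```text
time_s: 1.9
ee_pos: [517.9, -270.0, 199.9]
tcp_rot: [[-0.14, 0.99, -0.001], [0.99, 0.14, 0.0], [0.001, -0.001, -1.0]]
contact_force: [1.1, -0.7, -0.1]
width: -0.001
gripper_force: 0.0
```

```bash
python3 - <<'E'
from h import *
P=cam("wrist"); im=capture("wrist"); np.save("P1.npy",P)
cv2.imwrite("pics/w1.png",im[:,:,::-1])
s=sense(); print(s["ee_pos"],s["tcp_rot"].round(3),s["contact_force"])
for b in blobs(im): print(*b)
for z in(56,):print((P@[517.7,-270.1,z,1])/(P@[517.7,-270.1,z,1])[2])
E
```

```text
[ 517.91600192 -269.95945969  199.98303589] [[-0.136  0.991 -0.   ]
 [ 0.991  0.136  0.   ]
 [ 0.    -0.    -1.   ]] [0.11844352 0.28008853 0.86040312]
green [256.4 187.5] [243, 178, 28, 19, 504]
[256.17925416 187.23848544   1.        ]
```

View pics/w1.png

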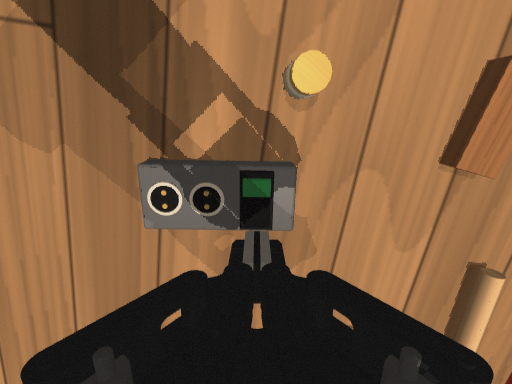

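```bash
python3 - <<'E'
from h import *
P=np.load("P1.npy"); ax=np.array([-.14,.99,0])
for uv in[(256,164),(256,229)]: X=onz(P,uv,35);print(X.round(1),X@ax)
for uv in[(256,178),(256,187.5),(256,197)]: X=onz(P,uv,56);print(X.round(1),X@ax)
E
```

```text
[ 514.5 -249.5   35. ] -319.01821242896926
[ 525.6 -327.3   35. ] -397.5817384142191
[ 516.1 -260.2   56. ] -329.85850964590463
[ 517.6 -270.4   56. ] -340.1638761158061
[ 519.  -280.8   56. ] -350.6977361706119
```

In the tool's units: 40 mm is 0.8, 35 mm is 0.7.

>>> pendant([
  {"dx": 0.08, "dz": 0.6},
  {"dz": 0.8},
  {"dz": 0.7},
  {"dz": 0.2},
  {"dz": 0.04},
  {"dz": 0.04},
  {"dz": 0.04},
  {"dz": 0.04},
  {"dz": 0.04},
  {},
])

```text
time_s: 2.95
ee_pos: [517.5, -266.2, 75.4]
tcp_rot: [[-0.139, 0.99, 0.0], [0.99, 0.139, -0.0], [-0.0, 0.0, -1.0]]
contact_force: [1.9, -0.1, 0.9]
width: -0.001
gripper_force: 0.1
```

In the tool's units: 1 mm is 0.02.

>>> pendant([
  {"dz": 0.02},
  {"dz": 0.02},
  {"dz": 0.02},
])

```text
time_s: 3.25
ee_pos: [517.5, -265.9, 72.4]
tcp_rot: [[-0.139, 0.99, 0.0], [0.99, 0.139, 0.0], [0.0, 0.0, -1.0]]
contact_force: [-0.5, 2.5, 3.2]
width: -0.001
gripper_force: 1.4
```

Contact near tip z = 55, as expected; continue about 9 mm.

In the tool's units: 1.5 mm is 0.03, 1 mm is 0.02.

>>> pendant([
  {"dz": 0.03},
  {"dz": 0.03},
  {"dz": 0.03},
  {"dz": 0.03},
  {"dz": 0.02},
])

```text
time_s: 3.75
ee_pos: [517.4, -265.8, 65.1]
tcp_rot: [[-0.139, 0.99, -0.0], [0.99, 0.139, 0.001], [0.001, -0.0, -1.0]]
contact_force: [-0.3, 4.1, 3.8]
width: 0.003
gripper_force: 2.4
```

>>> pendant([
  {"dz": 0.02},
  {},
])

```text
time_s: 3.95
ee_pos: [517.5, -265.8, 64.8]
tcp_rot: [[-0.139, 0.99, -0.0], [0.99, 0.139, 0.0], [0.0, 0.0, -1.0]]
contact_force: [-2.8, 6.4, 9.1]
width: -0.004
gripper_force: 5.4
```

In the tool's units: 1 mm is 0.02.

>>> pendant([
  {"dz": 0.02},
  {"dz": 0.02},
  {},
])

```text
time_s: 4.25
ee_pos: [517.7, -265.8, 64.4]
tcp_rot: [[-0.14, 0.99, 0.001], [0.99, 0.14, -0.0], [-0.0, 0.001, -1.0]]
contact_force: [-5.9, 9.8, 22.9]
width: 0.001
gripper_force: 12.6
```

>>> pendant([
  {"dz": -0.3},
  {"dz": -0.8},
  {"dz": -0.8},
  {"dz": -0.8},
  {},
])

```text
time_s: 4.75
ee_pos: [519.0, -267.8, 202.6]
tcp_rot: [[-0.139, 0.99, 0.008], [0.99, 0.139, -0.007], [-0.008, 0.007, -1.0]]
contact_force: [0.6, 0.3, -0.6]
width: -0.002
gripper_force: 0.0
```

```bash
python3 - <<'E'
from h import *
P=cam("wrist"); im=capture("wrist"); np.save("P2.npy",P)
cv2.imwrite("pics/w2.png",cv2.resize(im[100:260,130:330,::-1],None,fx=3,fy=3))
for b in blobs(im): print(*b)
E
```

```text
green [254.  184.8] [241, 176, 27, 18, 467]
```

View pics/w2.png

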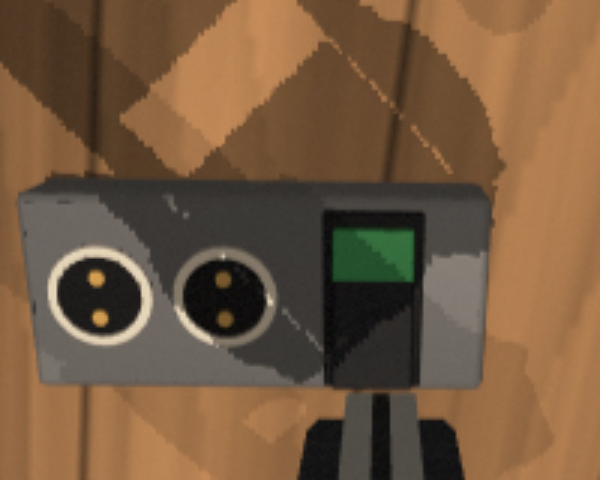

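The rocker stopped hard at 23 N after about 9 mm of travel. In the crop the green end is down and the black end is raised, so it is on. Next is the key.

In the tool's units: 39.8 mm is 0.796, 15.2 mm is 0.304.

>>> pendant([
  {"dx": 0.796, "dy": 0.304},
  {"dx": 0.796, "dy": 0.304},
  {"dx": 0.796, "dy": 0.304},
  {"dx": 0.796, "dy": 0.304},
  {"dx": 0.796, "dy": 0.304},
  {"dx": 0.796, "dy": 0.304},
  {},
  {},
])

```text
time_s: 5.6
ee_pos: [574.3, -16.6, 195.9]
tcp_rot: [[-0.141, 0.99, -0.002], [0.99, 0.141, -0.0], [0.0, -0.002, -1.0]]
contact_force: [-0.5, -0.4, -0.4]
width: 0.002
gripper_force: 0.0
```

```bash
python3 - <<'E'
from h import *
P=cam("wrist"); im=capture("wrist"); np.save("P3.npy",P)
cv2.imwrite("pics/w3.png",im[:,:,::-1])
s=sense(); R=s["tcp_rot"]
for b in blobs(im):
    print(*b)
    if b[0]=="blue":
        X=onz(P,b[1],38); print(X, R.T@(X-s["ee_pos"]), "tri",tri(P,cam("side"),b[1],(271.2,200.9)),tri(P,cam("top"),b[1],(252.4,212.5)))
E
```

```text
blue [257.1 184.6] [244, 172, 27, 26, 554]
[574.96777825 -17.54542227  38.        ] [ -0.17458305   1.00034046 158.10193751] tri [575.59926124 -16.58921365  40.23117063] [574.39504204 -17.37192312  37.76810439]
```

View pics/w3.png

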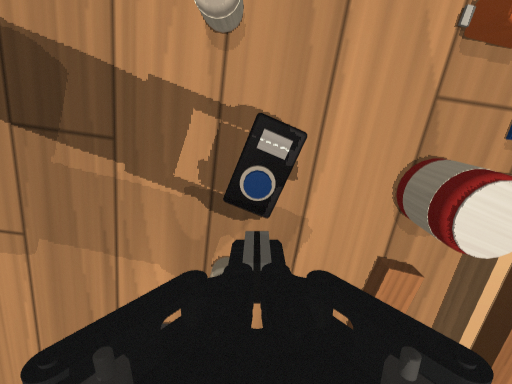

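The blue key is at (257,185), right under the tool axis to within 1 mm, and the way down is clear. I'll descend and press.

In the tool's units: 40 mm is 0.8, 35 mm is 0.7.

>>> pendant([
  {"dy": 0.02, "dz": 0.8},
  {"dz": 0.8},
  {"dz": 0.7},
  {"dz": 0.3},
  {"dz": 0.08},
  {},
  {"dz": 0.04},
  {"dz": 0.04},
  {"dz": 0.02},
  {"dz": 0.02},
])

```text
time_s: 6.65
ee_pos: [575.7, -16.8, 57.6]
tcp_rot: [[-0.139, 0.99, 0.001], [0.99, 0.139, -0.0], [-0.0, 0.001, -1.0]]
contact_force: [0.2, 0.4, 0.2]
width: -0.001
gripper_force: 0.0
```

>>> pendant([
  {"dz": 0.02},
  {"dz": 0.02},
])

```text
time_s: 6.85
ee_pos: [575.5, -16.7, 55.3]
tcp_rot: [[-0.139, 0.99, 0.0], [0.99, 0.139, -0.0], [-0.0, 0.0, -1.0]]
contact_force: [-0.5, 0.9, 0.3]
width: 0.001
gripper_force: 0.0
```

In the tool's units: 1 mm is 0.02.

>>> pendant([
  {"dz": 0.02},
  {"dz": 0.02},
  {"dz": 0.02},
  {"dz": 0.02},
  {"dz": 0.02},
])

```text
time_s: 7.35
ee_pos: [575.6, -16.8, 50.3]
tcp_rot: [[-0.139, 0.99, 0.0], [0.99, 0.139, 0.0], [0.0, 0.0, -1.0]]
contact_force: [-0.7, 0.3, 2.8]
width: -0.003
gripper_force: 1.5
```

>>> pendant([
  {"dz": 0.02},
  {"dz": 0.01},
  {},
])

```text
time_s: 7.65
ee_pos: [575.6, -16.8, 49.1]
tcp_rot: [[-0.139, 0.99, 0.0], [0.99, 0.139, -0.0], [-0.0, 0.0, -1.0]]
contact_force: [-1.8, 0.1, 4.9]
width: 0.004
gripper_force: 2.7
```

In the tool's units: 1 mm is 0.02, 0.5 mm is 0.01.

>>> pendant([
  {"dz": 0.02},
  {"dz": 0.01},
  {},
])

```text
time_s: 7.95
ee_pos: [575.7, -16.8, 48.9]
tcp_rot: [[-0.139, 0.99, 0.001], [0.99, 0.139, -0.0], [-0.0, 0.0, -1.0]]
contact_force: [-6.7, 1.5, 17.8]
width: 0.001
gripper_force: 9.1
```

>>> pendant([
  {"dz": 0.01},
  {},
])

```text
time_s: 8.15
ee_pos: [575.7, -16.8, 48.9]
tcp_rot: [[-0.14, 0.99, 0.001], [0.99, 0.14, -0.0], [-0.0, 0.001, -1.0]]
contact_force: [-8.3, 2.1, 22.5]
width: 0.0
gripper_force: 11.3
```

Hard stop with the tip at 31.9 mm, which is the full 6 mm of key travel. I'll retract and move over the start button.

In the tool's units: -50 mm is -1, -40 mm is -0.8.

>>> pendant([
  {"dz": -0.1},
  {"dz": -0.8},
  {"dz": -1},
  {"dz": -1},
  {},
])

```text
time_s: 8.65
ee_pos: [578.0, -17.3, 198.4]
tcp_rot: [[-0.139, 0.99, 0.012], [0.99, 0.139, -0.003], [-0.004, 0.011, -1.0]]
contact_force: [-0.1, 0.9, 0.2]
width: 0.002
gripper_force: 0.0
```

```bash
python3 - <<'E'
from h import *
im=capture("wrist")
cv2.imwrite("pics/w4.png",cv2.resize(im[90:240,180:380,::-1],None,fx=3,fy=3))
print([b for b in blobs(im) if b[0]=="blue"], sense()["joint_pos"])
E
```

```text
[('blue', array([251.8, 180.8]), [239, 168, 27, 26, 524])] [-1.33226857e+01  2.67723595e+01  8.12680551e+01 -1.13349554e-03
  7.15961686e+01 -2.13240280e+01]
```

>>> pendant([
  {"dx": 0.834, "dy": -0.084},
  {"dx": 0.834, "dy": -0.084},
  {"dx": 0.834, "dy": -0.084},
  {"dx": 0.834, "dy": -0.084},
  {"dx": 0.834, "dy": -0.084},
  {"dx": 0.834, "dy": -0.084},
  {"dx": 0.834, "dy": -0.084},
  {"dx": 0.834, "dy": -0.084},
  {},
  {},
])

```text
time_s: 9.7
ee_pos: [495.1, 309.2, 190.2]
tcp_rot: [[-0.141, 0.99, -0.002], [0.99, 0.141, -0.001], [-0.001, -0.002, -1.0]]
contact_force: [-0.9, -0.4, -0.6]
width: 0.001
gripper_force: 0.0
```

```bash
python3 - <<'E'
from h import *
P=cam("wrist"); im=capture("wrist")
cv2.imwrite("pics/w5.png",im[:,:,::-1])
s=sense(); R=s["tcp_rot"]; print(s["joint_pos"])
for b in blobs(im):
    print(*b)
    if b[0]=="green":
        X=onz(P,b[1],62); print(X, R.T@(X-s["ee_pos"]), "tri",tri(P,cam("side"),b[1],(244.5,319.2)),tri(P,cam("top"),b[1],(135.2,238.7)))
E
```

```text
[ 2.04073200e+01  2.80614957e+01  7.99151064e+01 -1.92165431e-02
  7.21395534e+01  1.24080517e+01]
green [257.8 191. ] [244, 177, 29, 29, 661]
[496.29772744 309.59959397  62.        ] [  1.192675     1.09116096 128.52613074] tri [496.12884955 309.68725529  62.82166493] [495.96696007 309.03078458  59.95767268]
blue [507.2 375.8] [502, 366, 10, 18, 63]
red [193.1 218.1] [180, 201, 31, 30, 430]
```

View pics/w5.png

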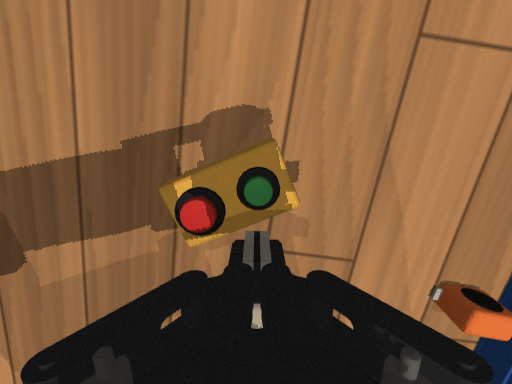

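View pics/w4.png

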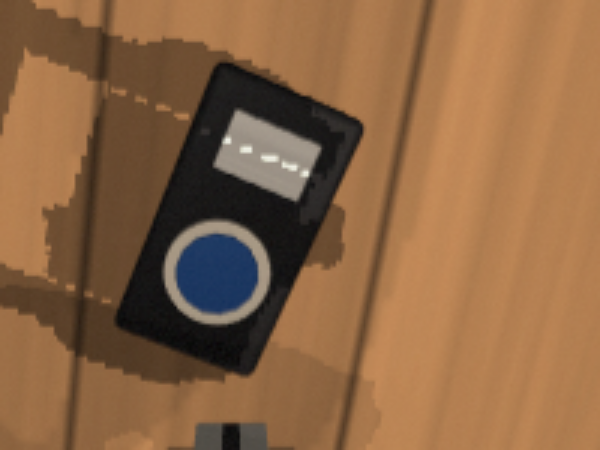

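The control has not moved and its key is in. The green start button is at (258,191), about 1 mm off the tool axis, and the red stop at (198,213) is well clear.

In the tool's units: 40 mm is 0.8, 22 mm is 0.44.

>>> pendant([
  {"dx": 0.02, "dy": 0.02, "dz": 0.8},
  {"dz": 0.8},
  {"dz": 0.44},
  {"dz": 0.08},
  {"dz": 0.04},
  {"dz": 0.02},
  {"dz": 0.02},
  {"dz": 0.02},
  {},
])

```text
time_s: 10.65
ee_pos: [496.8, 310.1, 81.2]
tcp_rot: [[-0.139, 0.99, 0.001], [0.99, 0.139, 0.0], [0.0, 0.001, -1.0]]
contact_force: [-0.7, -0.2, 0.1]
width: -0.001
gripper_force: 0.0
```

>>> pendant([
  {"dz": 0.02},
  {"dz": 0.02},
  {"dz": 0.02},
  {"dz": 0.02},
])

```text
time_s: 11.05
ee_pos: [496.7, 310.1, 77.0]
tcp_rot: [[-0.139, 0.99, 0.0], [0.99, 0.139, 0.0], [0.0, 0.0, -1.0]]
contact_force: [-0.5, 0.1, 3.0]
width: 0.0
gripper_force: 1.3
```

In the tool's units: 1 mm is 0.02, 0.5 mm is 0.01.

>>> pendant([
  {"dz": 0.02},
  {"dz": 0.02},
  {"dz": 0.02},
  {"dz": 0.02},
  {"dz": 0.01},
  {},
])

```text
time_s: 11.65
ee_pos: [496.8, 310.1, 73.0]
tcp_rot: [[-0.139, 0.99, 0.0], [0.99, 0.139, 0.0], [0.0, 0.001, -1.0]]
contact_force: [-3.3, -1.2, 9.8]
width: 0.001
gripper_force: 4.7
```

>>> pendant([
  {"dz": 0.01},
  {"dz": 0.01},
  {},
  {},
])

```text
time_s: 12.05
ee_pos: [496.8, 310.1, 72.8]
tcp_rot: [[-0.139, 0.99, 0.001], [0.99, 0.139, 0.0], [0.0, 0.001, -1.0]]
contact_force: [-5.6, -2.3, 15.9]
width: 0.001
gripper_force: 8.4
```

Fully down, with a hard stop at tip 55.8 mm. I'll retract and do a final check.

In the tool's units: -45 mm is -0.9, -40 mm is -0.8.

>>> pendant([
  {"dz": -0.1},
  {"dz": -0.8},
  {"dz": -0.9},
  {"dz": -0.9},
  {},
  {},
  {},
])

```text
time_s: 12.75
ee_pos: [496.1, 309.8, 204.5]
tcp_rot: [[-0.139, 0.99, -0.003], [0.99, 0.139, -0.001], [-0.001, -0.003, -1.0]]
contact_force: [0.2, -0.6, -0.0]
width: -0.0
gripper_force: 0.0
```

```bash
python3 - <<'E'
from h import *
for n in("top","side"):
    im=capture(n); d=cv2.absdiff(im[:,:,::-1],cv2.imread(f"pics/{n}0.png"))
    if n=="side": cv2.imwrite("pics/side9.png",im[:,:,::-1])
    for b in blobs(im): print(n,*b)
E
```

```text
top green [  3.  199.5] [0, 174, 11, 54, 210]
top green [341.5 232.7] [338, 227, 8, 12, 85]
top green [135.2 238.6] [130, 234, 11, 10, 89]
top blue [175.7 100.9] [123, 84, 101, 33, 1639]
top blue [252.4 212.8] [248, 209, 9, 9, 62]
top red [146.3 260.5] [140, 254, 13, 13, 121]
top yellow [300.5 219.7] [294, 214, 13, 13, 119]
side green [244.4 319.4] [237, 311, 16, 18, 224]
side blue [ 95.4 235.1] [35, 179, 121, 114, 5124]
side red [183.1 174. ] [175, 168, 18, 10, 63]
side red [280.8 314.8] [271, 307, 20, 17, 271]
side yellow [285.7 303.2] [275, 302, 20, 4, 47]
side yellow [228.1 312.8] [226, 308, 6, 10, 46]
side yellow [286.6 335.1] [280, 330, 13, 10, 81]
```

View pics/side9.png

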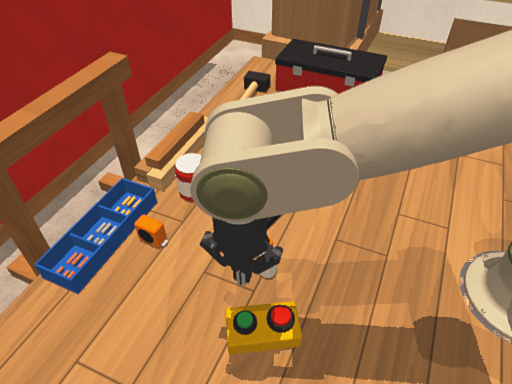

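The start button is back up at (244,319), its starting position. The key, jar and rocker haven't moved in the top view, and the arm is clear of everything.

```bash
python3 -c "from bench import manip, order, capture, get_calibration, sense; print(order.job_done())"
```

```text
the job is handed in; nothing more can be done
None
```

I pressed the rocker, the blue key and the start button in that order, each to its hard stop; start sprang back up, stop was never touched, and the job is handed in at about 13 s, though no verdict was returned.

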